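# Empty the parts pans into the wash basket and hang it to drain

## Task

Tip the piston pins out of the parts pans into the wash basket where it hangs on the loading bracket (do not pluck pins out of a pan with the fingers), and stand every pan upright on the bench again. When all the pins are in the basket, move it, level and without setting it down, over to the drain bracket (the one with the drip tray) and leave it hanging there by both hooks with all the pins in it. Some pans may be empty; leave the other things on the bench where they are.

Things in the scene. Friction and masses are not known exactly. Their poses are not given: they have to be found in the camera images.
- load_bar (a point): loading bracket, a fixed steel hanger with nothing under the basket, which starts on it. The point is the middle of its upper bar: round, 12 mm thick, 210 mm long along y, 114 mm above the bench, on posts at y = +-105 mm. A second bar, 57 mm lower and 10 mm towards -x, keeps the basket level. The basket hangs on the -x side, facing roughly the robot
- drain_bar (a point): drain bracket, a fixed hanger just like the loading bracket (same point and axes), but with a shallow dark drip tray (120 x 200 mm, 26 mm tall) under the place of the basket, on its -x side
- basket_mid (a point): steel wire wash basket, 350 g, 110 mm (x) by 150 mm (y) by 80 mm tall, open on top, walls and floor 4 mm; the point is its centre, half-way up (40 mm above its underside, which hangs 40 mm above the bench). Its z is up, its +x side is the back, towards the bracket
- basket_tab (a point): the basket's grip: an upright black slab 42 mm long (x), 14 mm thick (y), 40 mm tall that stands over the rear of the basket from the rim's level upwards; the point is its centre, 33 mm behind (+x) and 60 mm above basket_mid. Pinched along y from above
- basket_seat (a point): on the bar's centre line when hung: 70 mm behind (+x) and 34 mm above basket_mid. Two straps 16 mm wide at y = +-45 mm pass over the bar and end in tongues behind it that reach 22 mm below the point, 8 mm behind it at the top, flared to 16 mm at the bottom; the back wall is 15 mm before it. Lift 35 mm or more to clear a bar; lower with this point about 4 mm before (-x) the bar's middle
- pan1_grip (a point): the place to grip on a pan's flat black handle, 48 mm above the pan's underside; z up, x from the handle towards the pouring lip. The handle is an upright slab 14 mm thick (y), 30 mm tall (z), free from 28 mm behind (-x) to 28 mm ahead (+x) of the point, pinched along y
- pan1: scoop-like parts pan of bare sheet metal, 220 g, 80 mm wide; origin on its underside, 77 mm ahead (+x) of and 48 mm below pan1_grip. Back wall at x -47 mm, flat floor to +25, then the lip slopes up at 33 degrees to its end at x +90, z 46 mm. Walls 4 mm thick, 46 mm tall (to 64 mm beside the lip). Holds 0 to 2 pins lying across it, which roll out over the lip at 60 to 80 degrees of tilt
- pan2_grip (a point): the same place on the handle of pan2, with the same axes
- pan2: another pan just like pan1, with the same axes and measures
- pan3_grip (a point): the same place on the handle of pan3, with the same axes
- pan3: another pan just like pan1, with the same axes and measures
- pin1_mid (a point): plain steel piston pin, a cylinder 22 mm across and 60 mm long with dark dimples on its ends, 80 g; the point is its centre, its y axis runs along the cylinder. None if this pin is absent in this start
- pin2_mid (a point): another such pin, like pin1; None if absent
- pin3_mid (a point): another such pin, like pin1; None if absent
- pin4_mid (a point): another such pin, like pin1; None if absent
- pin5_mid (a point): another such pin, like pin1; None if absent
- pin6_mid (a point): another such pin, like pin1; None if absent
- piston: bystander: aluminium piston standing crown down, 72 mm across, 65 mm tall; origin at its underside
- liner: bystander: dark cylinder liner standing up, 110 mm across, 170 mm tall; origin at its underside
- wrench1: bystander: 200 mm wrench lying flat
- basket: the whole basket; origin at the centre of its underside, axes as basket_mid. Hung, its front sits about 4 degrees low; in the grip it keeps that pitch and may sag a little more, so it goes onto a bar most easily with its front raised level or 3 degrees up
Mind the look-alikes: they are no part of the job. What is shaped like the pan3 but turquoise is not meant.

How it is judged (in metres and radians):
On the way, in this order (a step that is already met when the one before it is completed fails the run):
1. a pan is tipped by more than 45 degrees at the basket (((angle between pan1_grip's own z axis and vertical above 0.8 rad and height (world z) of pan1_grip above 0.15 m and horizontal distance between pan1_grip and basket_mid below 0.25 m) or (angle between pan2_grip's own z axis and vertical above 0.8 rad and height (world z) of pan2_grip above 0.15 m and horizontal distance between pan2_grip and basket_mid below 0.25 m) or (angle between pan3_grip's own z axis and vertical above 0.8 rad and height (world z) of pan3_grip above 0.15 m and horizontal distance between pan3_grip and basket_mid below 0.25 m))), for 0.1 s.
2. all pins present lie in the basket while it hangs on the loading bracket (x of pin1_mid in the frame of basket_mid between -0.06 and 0.06 m and y of pin1_mid in the frame of basket_mid between -0.08 and 0.08 m and z of pin1_mid in the frame of basket_mid between -0.042 and 0.042 m and x of pin2_mid in the frame of basket_mid between -0.06 and 0.06 m and y of pin2_mid in the frame of basket_mid between -0.08 and 0.08 m and z of pin2_mid in the frame of basket_mid between -0.042 and 0.042 m and x of pin3_mid in the frame of basket_mid between -0.06 and 0.06 m and y of pin3_mid in the frame of basket_mid between -0.08 and 0.08 m and z of pin3_mid in the frame of basket_mid between -0.042 and 0.042 m and x of pin4_mid in the frame of basket_mid between -0.06 and 0.06 m and y of pin4_mid in the frame of basket_mid between -0.08 and 0.08 m and z of pin4_mid in the frame of basket_mid between -0.042 and 0.042 m and x of pin5_mid in the frame of basket_mid between -0.06 and 0.06 m and y of pin5_mid in the frame of basket_mid between -0.08 and 0.08 m and z of pin5_mid in the frame of basket_mid between -0.042 and 0.042 m and x of pin6_mid in the frame of basket_mid between -0.06 and 0.06 m and y of pin6_mid in the frame of basket_mid between -0.08 and 0.08 m and z of pin6_mid in the frame of basket_mid between -0.042 and 0.042 m and x of basket_seat in the frame of load_bar between -0.015 and 0.015 m and y of basket_seat in the frame of load_bar between -0.055 and 0.055 m and z of basket_seat in the frame of load_bar between -0.012 and 0.012 m and angle between basket_mid's own z axis and vertical below 0.2 rad), for 0.2 s.
3. the basket, lifted off, hangs on the drain bracket with all the pins in it (x of pin1_mid in the frame of basket_mid between -0.06 and 0.06 m and y of pin1_mid in the frame of basket_mid between -0.08 and 0.08 m and z of pin1_mid in the frame of basket_mid between -0.042 and 0.042 m and x of pin2_mid in the frame of basket_mid between -0.06 and 0.06 m and y of pin2_mid in the frame of basket_mid between -0.08 and 0.08 m and z of pin2_mid in the frame of basket_mid between -0.042 and 0.042 m and x of pin3_mid in the frame of basket_mid between -0.06 and 0.06 m and y of pin3_mid in the frame of basket_mid between -0.08 and 0.08 m and z of pin3_mid in the frame of basket_mid between -0.042 and 0.042 m and x of pin4_mid in the frame of basket_mid between -0.06 and 0.06 m and y of pin4_mid in the frame of basket_mid between -0.08 and 0.08 m and z of pin4_mid in the frame of basket_mid between -0.042 and 0.042 m and x of pin5_mid in the frame of basket_mid between -0.06 and 0.06 m and y of pin5_mid in the frame of basket_mid between -0.08 and 0.08 m and z of pin5_mid in the frame of basket_mid between -0.042 and 0.042 m and x of pin6_mid in the frame of basket_mid between -0.06 and 0.06 m and y of pin6_mid in the frame of basket_mid between -0.08 and 0.08 m and z of pin6_mid in the frame of basket_mid between -0.042 and 0.042 m and x of basket_seat in the frame of drain_bar between -0.015 and 0.015 m and y of basket_seat in the frame of drain_bar between -0.055 and 0.055 m and z of basket_seat in the frame of drain_bar between -0.012 and 0.012 m and angle between basket_mid's own z axis and vertical below 0.2 rad), for 0.2 s.
At the end, for the whole second after the job is handed in: the basket hangs at rest by both hooks on the drain bracket's upper bar (bar within 15 mm of its seat, no more than 55 mm off to the side, tilt under 0.2 rad) with every present pin inside; every pan stands upright (tilt under 0.12 rad) on the bench at rest (all of step 3 and angle between each of pan1_grip, pan2_grip, pan3_grip's own z axis and vertical below 0.12 rad and height (world z) of pan1_grip between 0.038 and 0.058 m and linear speed of each of pan1, pan2, pan3, basket below 0.03 m/s and height (world z) of pan2_grip between 0.038 and 0.058 m and height (world z) of pan3_grip between 0.038 and 0.058 m); the robot touches nothing.
It fails at once if the basket is set down on the bench or in the drip tray (height (world z) of basket_mid below 0.06 m).
It fails at once if the basket is tilted by more than 0.45 rad (angle between basket_mid's own z axis and vertical above 0.45 rad).
It fails at once if a pin is plucked out of a pan with the fingers ((contact force between the fingers and pin1 above 1 N and x of pin1_mid in the frame of pan1_grip between 0.03 and 0.12 m and y of pin1_mid in the frame of pan1_grip between -0.04 and 0.04 m and z of pin1_mid in the frame of pan1_grip between -0.05 and 0.01 m) or (contact force between the fingers and pin1 above 1 N and x of pin1_mid in the frame of pan2_grip between 0.03 and 0.12 m and y of pin1_mid in the frame of pan2_grip between -0.04 and 0.04 m and z of pin1_mid in the frame of pan2_grip between -0.05 and 0.01 m) or (contact force between the fingers and pin1 above 1 N and x of pin1_mid in the frame of pan3_grip between 0.03 and 0.12 m and y of pin1_mid in the frame of pan3_grip between -0.04 and 0.04 m and z of pin1_mid in the frame of pan3_grip between -0.05 and 0.01 m) or (contact force between the fingers and pin2 above 1 N and x of pin2_mid in the frame of pan1_grip between 0.03 and 0.12 m and y of pin2_mid in the frame of pan1_grip between -0.04 and 0.04 m and z of pin2_mid in the frame of pan1_grip between -0.05 and 0.01 m) or (contact force between the fingers and pin2 above 1 N and x of pin2_mid in the frame of pan2_grip between 0.03 and 0.12 m and y of pin2_mid in the frame of pan2_grip between -0.04 and 0.04 m and z of pin2_mid in the frame of pan2_grip between -0.05 and 0.01 m) or (contact force between the fingers and pin2 above 1 N and x of pin2_mid in the frame of pan3_grip between 0.03 and 0.12 m and y of pin2_mid in the frame of pan3_grip between -0.04 and 0.04 m and z of pin2_mid in the frame of pan3_grip between -0.05 and 0.01 m) or (contact force between the fingers and pin3 above 1 N and x of pin3_mid in the frame of pan1_grip between 0.03 and 0.12 m and y of pin3_mid in the frame of pan1_grip between -0.04 and 0.04 m and z of pin3_mid in the frame of pan1_grip between -0.05 and 0.01 m) or (contact force between the fingers and pin3 above 1 N and x of pin3_mid in the frame of pan2_grip between 0.03 and 0.12 m and y of pin3_mid in the frame of pan2_grip between -0.04 and 0.04 m and z of pin3_mid in the frame of pan2_grip between -0.05 and 0.01 m) or (contact force between the fingers and pin3 above 1 N and x of pin3_mid in the frame of pan3_grip between 0.03 and 0.12 m and y of pin3_mid in the frame of pan3_grip between -0.04 and 0.04 m and z of pin3_mid in the frame of pan3_grip between -0.05 and 0.01 m) or (contact force between the fingers and pin4 above 1 N and x of pin4_mid in the frame of pan1_grip between 0.03 and 0.12 m and y of pin4_mid in the frame of pan1_grip between -0.04 and 0.04 m and z of pin4_mid in the frame of pan1_grip between -0.05 and 0.01 m) or (contact force between the fingers and pin4 above 1 N and x of pin4_mid in the frame of pan2_grip between 0.03 and 0.12 m and y of pin4_mid in the frame of pan2_grip between -0.04 and 0.04 m and z of pin4_mid in the frame of pan2_grip between -0.05 and 0.01 m) or (contact force between the fingers and pin4 above 1 N and x of pin4_mid in the frame of pan3_grip between 0.03 and 0.12 m and y of pin4_mid in the frame of pan3_grip between -0.04 and 0.04 m and z of pin4_mid in the frame of pan3_grip between -0.05 and 0.01 m) or (contact force between the fingers and pin5 above 1 N and x of pin5_mid in the frame of pan1_grip between 0.03 and 0.12 m and y of pin5_mid in the frame of pan1_grip between -0.04 and 0.04 m and z of pin5_mid in the frame of pan1_grip between -0.05 and 0.01 m) or (contact force between the fingers and pin5 above 1 N and x of pin5_mid in the frame of pan2_grip between 0.03 and 0.12 m and y of pin5_mid in the frame of pan2_grip between -0.04 and 0.04 m and z of pin5_mid in the frame of pan2_grip between -0.05 and 0.01 m) or (contact force between the fingers and pin5 above 1 N and x of pin5_mid in the frame of pan3_grip between 0.03 and 0.12 m and y of pin5_mid in the frame of pan3_grip between -0.04 and 0.04 m and z of pin5_mid in the frame of pan3_grip between -0.05 and 0.01 m) or (contact force between the fingers and pin6 above 1 N and x of pin6_mid in the frame of pan1_grip between 0.03 and 0.12 m and y of pin6_mid in the frame of pan1_grip between -0.04 and 0.04 m and z of pin6_mid in the frame of pan1_grip between -0.05 and 0.01 m) or (contact force between the fingers and pin6 above 1 N and x of pin6_mid in the frame of pan2_grip between 0.03 and 0.12 m and y of pin6_mid in the frame of pan2_grip between -0.04 and 0.04 m and z of pin6_mid in the frame of pan2_grip between -0.05 and 0.01 m) or (contact force between the fingers and pin6 above 1 N and x of pin6_mid in the frame of pan3_grip between 0.03 and 0.12 m and y of pin6_mid in the frame of pan3_grip between -0.04 and 0.04 m and z of pin6_mid in the frame of pan3_grip between -0.05 and 0.01 m)).
It fails at once if a bystander is moved by more than 60 mm (distance of any of piston, liner, wrench1 from where it was at the start of the episode above 0.06 m).
Of pin1, pin2, pin3, pin4, pin5, pin6 only 4 to 6 are there at a start; the rules pass over those that are not, and their reading is None.
At some moment in a run one of pan1, pan2, pan3 may be knocked a few centimetres aside while the robot is not near it.
It also fails if it takes over 210 s, if anything falls off the work surface, if the arm or the gripper's body presses on something with over 40 N, if the wrist force passes 120 N, or if a joint passes its speed limit or range.

## Robot

A 6-joint arm with a two-finger parallel gripper is mounted at the origin on the work surface. World frame = base frame: x ahead of the robot, y to its left, z up, the work surface at z = 0. Lengths are in m, angles in degrees, forces in N, time in s.
With the tool pointing down it reaches from about 0.325 to 0.9 m from the base axis. Payload 3.5 kg.
Tool frame: the origin (TCP) lies on the mounting face of the last link; the fingertips stand tips_ahead ahead of it and the grasp point (between the pads) lies 155 mm ahead of it (tips_ahead is the distance from the TCP to the fingertips, in m); z points along the fingers, y is the line along which they close (so a half turn about z gives the same grasp; the last joint's range is limited). The gripper opens to 85 mm and grips with 20 to 120 N. Pads are 22 mm wide; open, the fingers measure 114 mm over their backs; the gripper's body (76 mm by 85 mm) begins 54 mm behind the grasp point. The pads swing forward as they close: fully open they stand 13 mm farther back than shut.
Start: joints at [-5.924, 15.837, -1.513, 72.651, 0, 84.076], TCP at [0.625, -0, 0.405] pointing down, gripper open.
Joint ranges: [-178.77, 178.77], [-48.84, 107.48], [-61.69, 71.31], [-111.58, 123.2], [-90, 87.43], [-180, 180]. Speed limits (degrees/s): [147.25, 147.25, 180, 180, 180, 180].

## Interface

Orientations are given as a 3x3 rotation matrix whose columns are the frame's x, y, z axes.
In Python, from plant import move_to, line_to, move_joints, set_gripper, dwell, solve_ik, get_state, read_camera, camera_info, MotionError, job_done, tips_ahead gives the robot as it stands. Calls block until the motion is done:
- move_to(position, orientation): joint-space move of the TCP to a pose.
- line_to(position, ori=None, vel=0.15): straight line of the TCP; ori=None keeps the orientation; vel is the mean speed in m/s.
- move_joints(angles): joint-space move.
- set_gripper(opening, newtons=None): opening from 0.0 (shut) to 1.0 (fully open); newtons is the grip in N (None keeps the last); returns when the fingers have stopped.
- dwell(seconds).
- solve_ik(position, orientation): joint angles nearest the present ones, or None.
- get_state(): the state.
- read_camera(name): name is "scene" or "side" or "wrist"; returns the picture (400x640x3 uint8, red, green, blue); there is no depth.
- camera_info(name): a dict with "fx", "fy", "cx", "cy" (pixels), "k1" (the pictures are not rectified: a ray, as slopes to the right and down, at radius r is drawn at 1 + k1 r^2 times it, then the intrinsics apply), "R" (3x3) and "t" (3): a world point X has camera coordinates R X + t. Camera axes: x right, y down, z forward; pixel columns grow to the right and rows downward; lengths in m; the calibration is good to about 2 mm. A picture is of the moment at which its call begins: read the wrist's pose just before it. camera_info takes no time and is no camera call; for the wrist camera it gives the pose at the moment of the call.
A pose or a line that the arm cannot do raises MotionError and nothing moves.
- job_done(): hands the job in; it is judged then, once.
The state is a dict: "time": time; "joints": joint angles; "qd": joint speeds; "effort": joint torques, N m; "ee_pos": TCP position; "tcp_rot": TCP orientation; "contact_force": force on the tool from outside, world axes, zero at the start; "wrist_torque": the same for the moment, N m; "opening": opening from 0.0 (shut) to 1.0 (fully open); "grasp_force": force on a finger pad.
Only numpy, scipy, OpenCV 4.12 (cv2) and the standard library are available. Lean on these libraries where they do the work, as an engineer would, in place of code of your own. Each camera call takes 0.05 s, during which the arm holds its last target. There are 200 camera calls.

## Working session

There is one attempt and no reset: what is moved stays moved. The work goes in short steps, each a Python script; the robot and the scene stay as the last script left them, time stands still between calls to the robot, and variables do not carry over. Pictures are saved under pics/ and viewed, at most 14 in all, crops included, and the job is handed in when it is done.

```bash
ls; mkdir -p pics
python3 - <<'E'
from plant import *
import cv2
for n in("scene","side"):
    cv2.imwrite(f"pics/{n}0.png",cv2.resize(read_camera(n)[:,:,::-1],None,fx=1.25,fy=1.25,interpolation=cv2.INTER_CUBIC))
    print(n,camera_info(n))
print(tips_ahead if not callable(tips_ahead) else tips_ahead()); print(get_state())
E
```

```text
pics
scene {'fx': 466.13712804949, 'fy': 466.13712804949, 'cx': 314.6588078625683, 'cy': 198.707108670108, 'k1': -0.060125387667684584, 'R': array([[-0.40521295,  0.91413635,  0.01253778],
       [ 0.60568085,  0.27870476, -0.74530152],
       [-0.68480156, -0.29441194, -0.66660966]]), 't': array([ 0.17638275, -0.22721484,  1.99887922])}
side {'fx': 506.85421511123775, 'fy': 506.85421511123775, 'cx': 316.21330717996915, 'cy': 207.40717852250663, 'k1': -0.10087447801448471, 'R': array([[ 0.86948217, -0.49394852,  0.00395117],
       [-0.37139783, -0.65899193, -0.65405909],
       [ 0.3256753 ,  0.56722526, -0.75643314]]), 't': array([-0.4173982 ,  0.26648462,  1.49753742])}
0.1734
{'time': 0.1, 'joints': array([-5.92390670e+00,  1.58759291e+01, -1.59104854e+00,  7.26523515e+01,
       -6.06827396e-04,  8.40755861e+01]), 'qd': array([ 0.08725381, -0.16824436,  0.1608173 ,  0.00285001, -0.03161075,
       -0.09517253]), 'effort': array([ 8.02060767e-04, -4.46709216e+01,  2.96128178e+01,  8.47860065e-03,
       -4.56193129e-05,  5.66283830e-06]), 'ee_pos': array([6.24632127e-01, 3.21612778e-05, 4.03640430e-01]), 'tcp_rot': array([[-8.65142948e-06,  9.99997852e-01, -2.07265702e-03],
       [ 9.99999979e-01,  9.07512965e-06,  2.04414360e-04],
       [ 2.04432731e-04, -2.07265521e-03, -9.99997831e-01]]), 'contact_force': array([-0.95367842,  0.34635081, -0.15218631]), 'wrist_torque': array([-0.01054771,  0.03281354, -0.01536646]), 'grasp_force': 0.0, 'opening': 1.0008036904933026}
```

View pics/scene0.png

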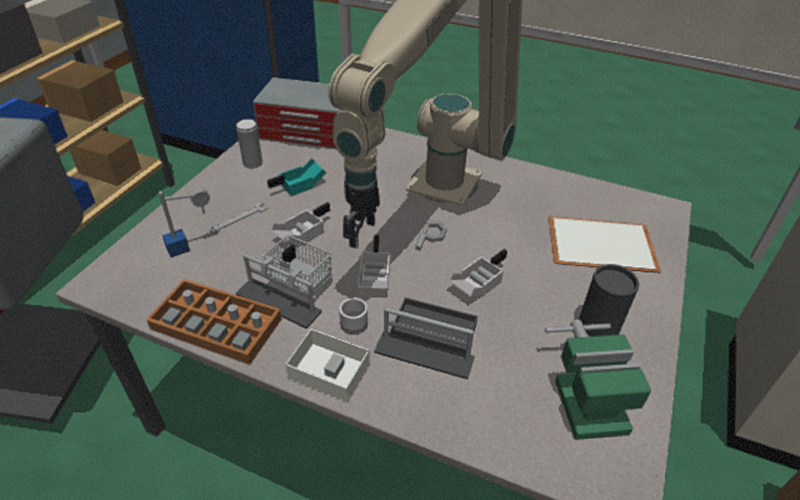

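View pics/side0.png

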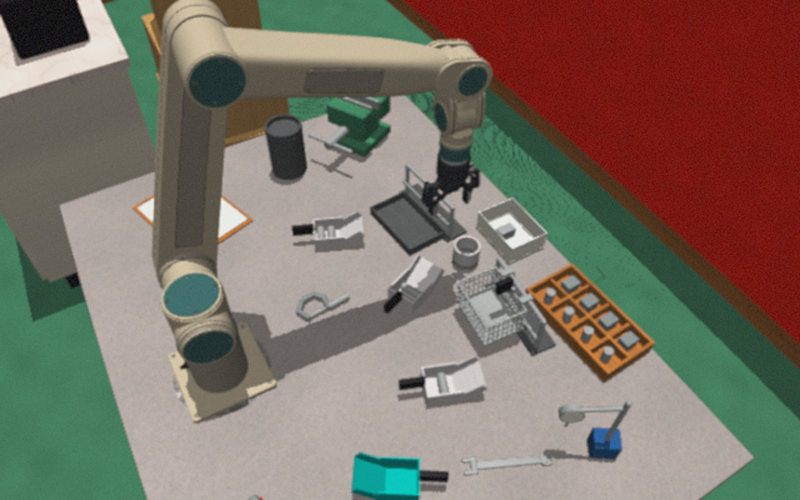

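The scene view (800 px wide) shows three bare pans with black handles: handles at (320,211), (376,243) and (498,258). The turquoise look-alike is at (300,178), the basket at (300,265) on the loading bracket, and the drain bracket with its dark tray at (430,335). The side view shows the same: pans at (455,382), (412,283) and (335,232), turquoise at (388,475). I choose the three bare-metal pans and check them in close crops.

```bash
cat > h.py <<'E'
from plant import *
import numpy as np, cv2
from scipy.optimize import least_squares
def ray(ci,uv):
    K=np.array([[ci['fx'],0,ci['cx']],[0,ci['fy'],ci['cy']],[0,0,1]])
    s=cv2.undistortPoints(np.array([[uv]],float),K,np.array([ci['k1'],0,0,0,0.]),)[0,0]
    R=np.array(ci['R']);t=np.array(ci['t'])
    return -R.T@t, R.T@np.array([s[0],s[1],1.])
def onz(ci,uv,z):
    o,d=ray(ci,uv); return o+d*(z-o[2])/d[2]
def proj(ci,X):
    c=np.array(ci['R'])@np.array(X,float)+ci['t']; s=c[:2]/c[2]; s=s*(1+ci['k1']*(s@s))
    return np.array([ci['fx']*s[0]+ci['cx'],ci['fy']*s[1]+ci['cy']])
def tri(ci1,a,ci2,b):
    o1,d1=ray(ci1,a);o2,d2=ray(ci2,b)
    s=np.linalg.lstsq(np.c_[d1,-d2],o2-o1,rcond=None)[0]
    p,q=o1+d1*s[0],o2+d2*s[1]; return (p+q)/2,np.linalg.norm(p-q)
def rz(a): c,s=np.cos(a),np.sin(a); return np.array([[c,-s,0],[s,c,0],[0,0,1.]])
def ry(a): c,s=np.cos(a),np.sin(a); return np.array([[c,0,s],[0,1,0],[-s,0,c]])
DOWN=np.diag([1.,-1,-1])      # tool x=+x, y=-y, z down
def snap(cam,name,box=None,f=1.25):
    ci=camera_info(cam); im=read_camera(cam)[:,:,::-1]
    if box: im=im[box[1]:box[3],box[0]:box[2]]
    cv2.imwrite(f"pics/{name}.png",cv2.resize(im,None,fx=f,fy=f,interpolation=cv2.INTER_CUBIC)); return ci
E
python3 - <<'E'
from h import *
snap("side","side1",(230,135,470,335),3); snap("scene","scene1",(180,140,420,310),3.3)
print(camera_info("wrist"))
E
```

```text
{'fx': 337.65108755189004, 'fy': 337.65108755189004, 'cx': 319.02846866479183, 'cy': 200.89439230936756, 'k1': -0.05234921612294695, 'R': array([[ 9.99997426e-01, -1.42487358e-03, -1.76595280e-03],
       [-8.00208866e-04, -9.49704481e-01,  3.13146544e-01],
       [-2.12332753e-03, -3.13144325e-01, -9.49703176e-01]]), 't': array([-0.6243626 , -0.03948213,  0.38103633])}
```

View pics/side1.png

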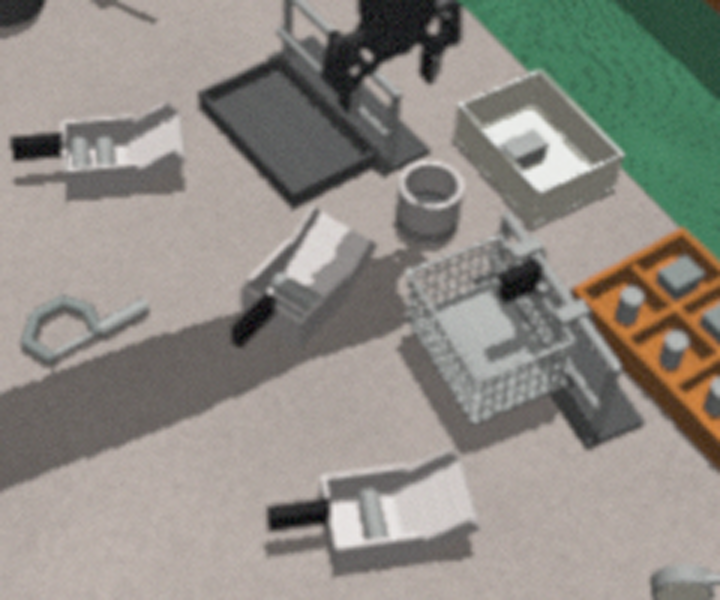

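View pics/scene1.png

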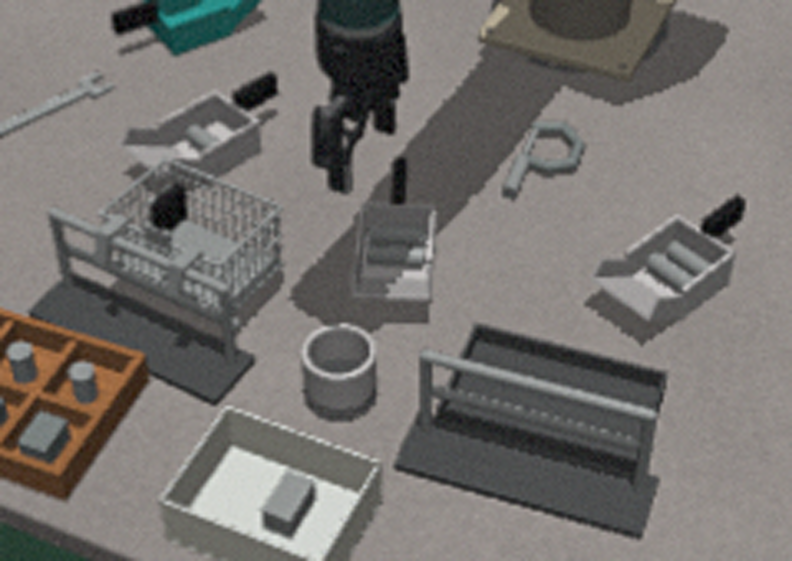

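The side crop confirms three bare pans: A (right in scene, 2 pins), B (middle, 2 pins), C (by the basket, 1 pin visible). Handles are at side-crop (36,148), (253,320), (298,515) and scene-crop (724,215), (399,180), (255,91). The basket tab is at side-crop (520,280).

Run:
```python
from h import *
cs,cc=camera_info("side"),camera_info("scene")
P=dict(A=((36,148),(724,215)),Aend=((12,148),(742,203)),Aroot=((63,147),(705,228)),
B=((253,320),(399,180)),Bend=((237,335),(399,158)),Broot=((272,297),(399,204)),
C=((298,515),(255,91)),Cend=((268,518),(275,80)),Croot=((328,510),(236,102)),
tab=((520,280),(168,205)),load1=((505,222),(236,295)),load2=((615,378),(52,213)),drain1=((285,32),(657,412)),drain2=((398,97),(425,357)))
for k,(a,b) in P.items():
    a=np.array(a)/3+(230,135); b=np.array(b)/3.3+(180,140)
    p,e=tri(cs,a,cc,b); print(k,p.round(4),round(e,4))
```

```text
A [0.3453 0.2841 0.0491] 0.0068
Aend [0.3207 0.2966 0.0507] 0.0076
Aroot [0.373  0.2711 0.0484] 0.0072
B [ 0.4401 -0.0547  0.0515] 0.0038
Bend [ 0.4138 -0.0673  0.0581] 0.0045
Broot [ 0.4732 -0.0382  0.0501] 0.002
C [ 0.3652 -0.2749  0.0499] 0.0018
Cend [ 0.3384 -0.2637  0.0508] 0.0032
Croot [ 0.3925 -0.2845  0.0501] 0.0014
tab [ 0.66   -0.201   0.1412] 0.0018
load1 [ 0.712  -0.1036  0.1027] 0.0116
load2 [ 0.6889 -0.325   0.107 ] 0.0023
drain1 [0.6712 0.3    0.0773] 0.0312
drain2 [0.7131 0.0995 0.11  ] 0.0053
```

Run:
```python
from h import *
# tool z down, tool x = -x world, y = +y
R=np.diag([-1.,1,-1])
for p in ([0.5,0,0.62],[0.5,0,0.56],[0.5,0,0.5]):
    q=solve_ik(p,R); print(p,q)
    if q is not None: break
# pour IK checks, both tool flips
def chk(name,g,yaw,a,th,flip):
    Rp=rz(yaw)@ry(th); T=ry(-a)@ (np.diag([1.,-1,-1]) if not flip else np.diag([-1.,1,-1]))
    Rt=Rp@T; tcp=np.array(g)-0.155*Rt[:,2]; q=solve_ik(tcp,Rt); print(name,a,th,flip,Rt[:,2].round(2),None if q is None else np.round(q,0))
d=np.deg2rad
for a in (30,45):
  for f in (0,1):
    chk("A",[.345,.284,.048],d(-26),d(a),0,f);chk("B",[.44,-.055,.048],d(26),d(a),0,f);chk("C",[.365,-.275,.048],d(-21),d(a),0,f)
    for t in (0,45,80): chk("pour",[.56,-.19,.29],d(-6),d(a),d(t),f)
move_joints(q); ci=snap("wrist","w0"); np.save("w0.npy",ci,allow_pickle=True)
```

```text
[0.5, 0, 0.62] [-7.41180997  1.00240843  6.60688092 95.60447248  0.         -7.41180997]
A 0.5235987755982988 0 0 [ 0.45 -0.22 -0.87] [  48.    9.  -45.   27.  -29. -108.]
B 0.5235987755982988 0 0 [ 0.45  0.22 -0.87] [-31.   1. -54.  17.  25. 127.]
C 0.5235987755982988 0 0 [ 0.47 -0.18 -0.87] [-55.  -0. -57.   8.  16. 150.]
pour 0.5235987755982988 0.0 0 [ 0.5  -0.05 -0.87] [-31.  -6. -26.  42.  12. 158.]
pour 0.5235987755982988 0.7853981633974483 0 [-0.26  0.03 -0.97] [-23.  21.   9.  92.  -4. 164.]
pour 0.5235987755982988 1.3962634015954636 0 [-0.76  0.08 -0.64] None
A 0.5235987755982988 0 1 [ 0.45 -0.22 -0.87] [ 48.   9. -45.  27. -29.  72.]
B 0.5235987755982988 0 1 [ 0.45  0.22 -0.87] [-31.   1. -54.  17.  25. -53.]
C 0.5235987755982988 0 1 [ 0.47 -0.18 -0.87] [-55.  -0. -57.   8.  16. -30.]
pour 0.5235987755982988 0.0 1 [ 0.5  -0.05 -0.87] [-31.  -6. -26.  42.  12. -22.]
pour 0.5235987755982988 0.7853981633974483 1 [-0.26  0.03 -0.97] [-23.  21.   9.  92.  -4. -16.]
pour 0.5235987755982988 1.3962634015954636 1 [-0.76  0.08 -0.64] None
A 0.7853981633974483 0 0 [ 0.64 -0.31 -0.71] 
[... 208 characters left out ...]
-0.71] [-34. -12. -38.  22.  19. 159.]
pour 0.7853981633974483 0.7853981633974483 0 [-0.  0. -1.] [-25.  11.  -2.  76.   0. 161.]
pour 0.7853981633974483 1.3962634015954636 0 [-0.57  0.06 -0.82] [-21.  35.  24. 113.  -9. 168.]
A 0.7853981633974483 0 1 [ 0.64 -0.31 -0.71] [ 56.  14. -46.  21. -44.  79.]
B 0.7853981633974483 0 1 [ 0.64  0.31 -0.71] [-40.   4. -61.   2.  40. -58.]
C 0.7853981633974483 0 1 [ 0.66 -0.25 -0.71] None
pour 0.7853981633974483 0.0 1 [ 0.7  -0.07 -0.71] [-34. -12. -38.  22.  19. -21.]
pour 0.7853981633974483 0.7853981633974483 1 [-0.  0. -1.] [-25.  11.  -2.  76.   0. -19.]
pour 0.7853981633974483 1.3962634015954636 1 [-0.57  0.06 -0.82] [-21.  35.  24. 113.  -9. -12.]
```

View pics/w0.png

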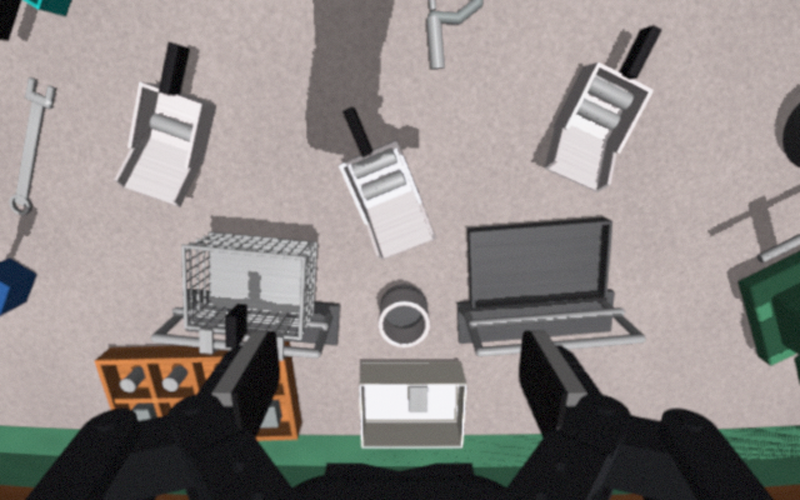

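The picture shows pan A (handle 640,52; 2 pins), pan B (357,130; 2 pins) and pan C (175,68; 1 pin), so 5 pins in all. It also shows the basket tab at (236,312) and the drain bracket at (540,330), with turquoise only in the top-left corner. I'll enlarge both brackets.

Run:
```python
from h import *
im=cv2.imread("pics/w0.png")
a=cv2.resize(im[215:365,145:345],None,fx=3.0,fy=2.0*1.5); b=im[205:365,450:650]
b=cv2.resize(b,None,fx=3,fy=3)[:480]
cv2.imwrite("pics/w0a.png",a); cv2.imwrite("pics/w0b.png",b)
ci=np.load("w0.npy",allow_pickle=True).item()
L=dict(A=[(655,29),(651,91),(599,64),(605,187),(549,160)],B=[(350,109),(398,146),(343,164),(433,238),(382,256)],C=[(177,44),(201,103),(138,85),(182,205),(118,182)])
M=np.array([[-.105,0,.063],[-.047,.04,.046],[-.047,-.04,.046],[.09,.04,.064],[.09,-.04,.064]])
g=dict(A=(.345,.284,-26),B=(.44,-.055,26),C=(.365,-.275,-21))
for k,uv in L.items():
    uv=np.array(uv)/1.25
    f=lambda p:(np.array([proj(ci,rz(p[2])@m+[p[0],p[1],0]) for m in M])-uv).ravel()
    x0=np.array(g[k],float);x0[2]=np.deg2rad(x0[2])
    r=least_squares(f,x0,loss='soft_l1',f_scale=2.); x=r.x
    gr=x[:2]+(rz(x[2])@[-.077,0,0])[:2]
    print(k,gr.round(4),np.rad2deg(x[2]).round(1),f(x).round(1))
```

```text
A [0.3469 0.2883] -23.0 [ 2.3 -1.9  1.1 -0.6 -1.2 -1.8 -1.4  5.3 -0.3  6.7]
B [ 0.4391 -0.0477] 21.7 [-0.4 -1.4  0.7 -4.8 -2.   0.1  4.1  2.9 -0.6  5.7]
C [ 0.3639 -0.268 ] -18.6 [-2.3 -1.8  2.4 -0.3  2.7 -2.1 -3.   3.3 -0.   6.5]
```

View pics/w0a.png

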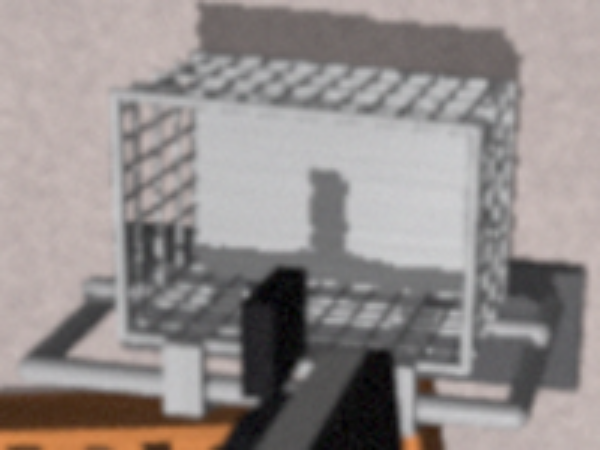

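View pics/w0b.png

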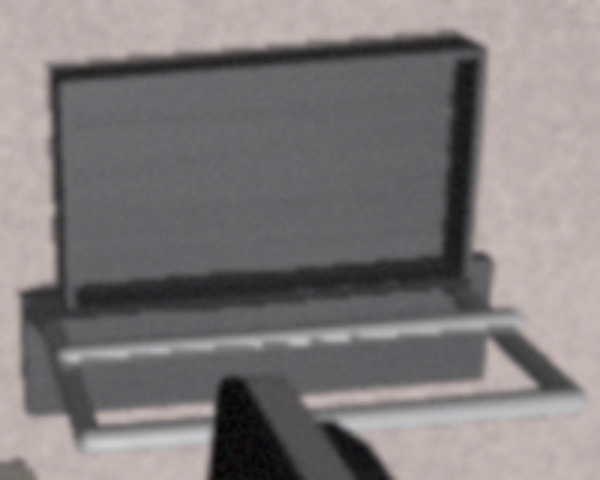

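The basket rim corners in the crop are (113,92), (485,122), (470,372) and (122,343), and its bar runs (28,365)–(522,410). The drain upper bar runs (80,440)–(585,400).

Run:
```python
from h import *
ci=np.load("w0.npy",allow_pickle=True).item()
L=dict(A=[(655,29),(651,91),(599,64),(605,187),(549,160)],B=[(350,109),(398,146),(343,164),(433,238),(382,256)],C=[(177,44),(201,103),(138,85),(182,205),(118,182)])
M=np.array([[-.105,0,.063],[-.047,.04,.046],[-.047,-.04,.046],[.09,.04,.05],[.09,-.04,.05]])
g=dict(A=(.345,.284,-26),B=(.44,-.055,26),C=(.365,-.275,-21))
def fit(M,uv,x0):
    f=lambda p:(np.array([proj(ci,rz(p[2])@m+[p[0],p[1],0]) for m in M])-uv).ravel()
    r=least_squares(f,x0,loss='soft_l1',f_scale=2.); return r.x,f(r.x).round(1)
for k,uv in L.items():
    x0=np.array(g[k],float);x0[2]=np.deg2rad(x0[2])
    x,e=fit(M,np.array(uv)/1.25,x0)
    gr=x[:2]+(rz(x[2])@[-.077,0,0])[:2]
    print(k,gr.round(4),np.rad2deg(x[2]).round(1),e)
uv=(np.array([(113,92),(485,122),(470,372),(122,343)])/3+(145,215))/1.25
Mb=np.array([[-.055,-.075,.04],[-.055,.075,.04],[.055,.075,.04],[.055,-.075,.04]])@ry(np.deg2rad(-4)).T+[0,0,.08]
print("basket",(r:=fit(Mb,uv,[.62,-.2,-.1])),np.rad2deg(r[0][2]))
for n,uv,o in(("load",[(28,365),(522,410)],(145,215)),("drain",[(80,440),(585,400)],(450,205))):
    p=[onz(ci,(np.array(u)/3+o)/1.25,.114) for u in uv]; d=p[1]-p[0]
    print(n,(p[0]+p[1])/2,np.linalg.norm(d),np.rad2deg(np.arctan2(-d[0],d[1])))
p=onz(ci,(np.array([275,272])/3+(145,215))/1.25,.16); print("tabtop front",p)
```

```text
A [0.3469 0.2882] -21.0 [ 1.7 -2.2  2.1 -1.2 -1.1 -0.7 -1.8  4.3 -0.4  7.8]
B [ 0.4399 -0.0474] 21.3 [-0.1 -0.9  0.8 -4.1 -2.   0.4  2.8  1.3 -0.9  3.4]
C [ 0.3642 -0.2685] -21.1 [-1.7 -1.3  1.1  0.7  1.9 -3.4 -3.7  1.1  0.8  2.6]
basket (array([ 0.63114699, -0.18891761, -0.09290521]), array([-0.9, -0.8,  0.1, -0.1,  1.7,  0.9, -0.5,  0.2])) -5.323076234571288
load [ 0.70229069 -0.21001504  0.114     ] 0.21485424976250697 -5.423068460790673
drain [0.70437935 0.21009721 0.114     ] 0.2199601177177559 4.412924030844929
tabtop front [ 0.62523524 -0.18252562  0.16      ]
```

```bash
cat >> h.py <<'E'
d2r=np.deg2rad
PAN=dict(A=(.3469,.2882,-22.5),B=(.440,-.049,22.5),C=(.3642,-.2695,-20.5))
BM=np.array([.631,-.189]); BY=d2r(-5.4)
BOX=dict(A=(425,15,530,155),B=(265,80,350,210),C=(88,30,168,170))   # in 640x400 w0 view
W0=[-7.4118,1.0024,6.6069,95.6045,0,-7.4118]
FL=np.diag([-1.,1,-1])
def pose(g,yaw,th,a,gx=0.):   # TCP pose for pan with grip point g, heading yaw, tilt th, grasp lean a
    Rp=rz(yaw)@ry(th); Rt=Rp@ry(-a)@FL
    return np.array(g)+Rp@[gx,0,0]-0.155*Rt[:,2], Rt
def lip(th,y,z,x=-.025):      # grip point so that the lip end is at basket (x,y), height z
    xy=BM+(rz(BY)@[x,y,0])[:2]
    return np.array([*xy,z])-rz(BY)@ry(th)@[.167,0,-.002]
def raw(): return read_camera("wrist").astype(int)
def changed(k,im):
    x0,y0,x1,y1=BOX[k]; d=np.abs(cv2.GaussianBlur(im.astype(np.float32),(5,5),0)-cv2.GaussianBlur(np.load("w0raw.npy").astype(np.float32),(5,5),0)).max(2)
    return (d[y0:y1,x0:x1]>30).mean()
def pourpath(y,a):
    L=[(-8,.30),(35,.145),(45,.130),(52,.128),(60,.120),(65,.118),(70,.118),(75,.118),(80,.118)]
    out=[]
    for t,z in L:
        g=lip(d2r(t),y,z); 
        if t<0: g[2]=.29
        out.append((t,*pose(g,BY,d2r(t),a)))
    return out
E
python3 - <<'E'
from h import *
im=raw(); np.save("w0raw.npy",im); im2=raw(); print([changed(k,im2) for k in PAN])
for k,(x,y,yw) in PAN.items():
  for a in (28,33,38,42):
    ok=[]
    for g in ([x,y,.048],[x,y,.13],[x,y,.25]): ok.append(solve_ik(*pose(g,d2r(yw),0,d2r(a),-.004)) is not None)
    P,R=pose([x,y,.048],d2r(yw),0,d2r(a)); ok.append(solve_ik(P-.09*R[:,2],R) is not None)
    ok+=[solve_ik(p,R) is not None for t,p,R in pourpath(0,d2r(a))]
    print(k,a,ok)
E
```

```text
[np.float64(0.0), np.float64(0.0), np.float64(0.0)]
A 28 [True, True, True, True, True, True, True, True, True, True, True, False, False]
A 33 [True, True, True, True, True, True, True, True, True, True, True, True, False]
A 38 [True, True, True, True, True, True, True, True, True, True, True, True, True]
A 42 [True, True, True, True, True, True, True, True, True, True, True, True, True]
B 28 [True, True, True, True, True, True, True, True, True, True, True, False, False]
B 33 [True, True, True, True, True, True, True, True, True, True, True, True, False]
B 38 [True, True, True, True, True, True, True, True, True, True, True, True, True]
B 42 [False, True, True, True, True, True, True, True, True, True, True, True, True]
C 28 [True, True, True, True, True, True, True, True, True, True, True, False, False]
C 33 [True, True, True, True, True, True, True, True, True, True, True, True, False]
C 38 [False, True, True, False, True, True, True, True, True, True, True, True, True]
C 42 [False, True, True, False, True, True, True, True, True, True, True, True, True]
```

```bash
cat >> h.py <<'E'
def grab(k,a,pan=None):
    x,y,yw=pan or PAN[k]; yw=d2r(yw)
    P,R=pose([x,y,.048],yw,0,a,-.004)
    move_to(P-.08*R[:,2]+[0,0,.03],R); line_to(P,vel=.08)
    set_gripper(0,100); s=get_state(); print("opening",s['opening'],"F",s['grasp_force'],s['time'])
    P2,R2=pose([x,y,.10],yw,d2r(-6),a,-.004); line_to(P2,R2,vel=.06)
    P2,R2=pose([x,y,.27],yw,d2r(-8),a,-.004); line_to(P2,R2,vel=.12)
def pour(y,a):
    w=pourpath(y,a); move_to(*w[0][1:])
    for t,p,R in w[1:]:
        line_to(p,R,vel=.12 if t<50 else .05)
    dwell(.6)
def unpour(y,a):
    for t,p,R in pourpath(y,a)[::-1][1::3]: line_to(p,R,vel=.15)   # 75,60,35 roughly
    t,p,R=pourpath(y,a)[0]; line_to(p,R,vel=.2)
def putback(k,a,pan=None):
    x,y,yw=pan or PAN[k]; yw=d2r(yw)
    P,R=pose([x,y,.20],yw,0,a,-.004); move_to(P,R)
    for z,v in((.060,.12),(.048,.03)):
        P,R=pose([x,y,z],yw,0,a,-.004); line_to(P,vel=v); print(z,get_state()['contact_force'].round(1))
    set_gripper(1.0); dwell(.2); line_to(P-.09*R[:,2]+[0,0,.03],vel=.12)
E
python3 - <<'E'
from h import *
a=d2r(35)
grab("C",a); P=pourpath(-.012,a)
move_to(*P[0][1:])
line_to(*P[1][1:],vel=.1)
print(get_state()['time'],get_state()['contact_force'],get_state()['opening'])
snap("side","side2",(330,170,510,305),4)
E
```

```text
opening 0.15196906697124285 F 97.53406047821045 5.5417Traceback (most recent call last):
  File "<stdin>", line 3, in <module>
  File "h.py", line 54, in grab
    P2,R2=pose([x,y,.10],yw,d2r(-6),a,-.004); line_to(P2,R2,vel=.06)
                                              ~~~~~~~^^^^^^^^^^^^^^^
plant.MotionError: the arm cannot follow that straight line within its joint ranges
```

Run:
```python
s=open("h.py").read()
s=s.replace("""    P2,R2=pose([x,y,.10],yw,d2r(-6),a,-.004); line_to(P2,R2,vel=.06)
    P2,R2=pose([x,y,.27],yw,d2r(-8),a,-.004); line_to(P2,R2,vel=.12)
""","""    line_to(P+[0,0,.03],vel=.06); line_to(P+[0,0,.22],vel=.12)
""").replace("L=[(-8,.30)","L=[(-4,.30)"); open("h.py","w").write(s)
from h import *
a=d2r(35)
p=get_state()['ee_pos']; line_to(p+[0,0,.03],vel=.06); line_to(p+[0,0,.22],vel=.12)
P=pourpath(-.012,a)
move_to(*P[0][1:])
line_to(*P[1][1:],vel=.1)
print(get_state()['time'],get_state()['contact_force'],get_state()['opening'])
snap("side","side2",(330,170,510,305),4)
```

```text
9.9083 [-0.62882924  0.19323891 -2.68872828] 0.15005456967277292
```

View pics/side2.png

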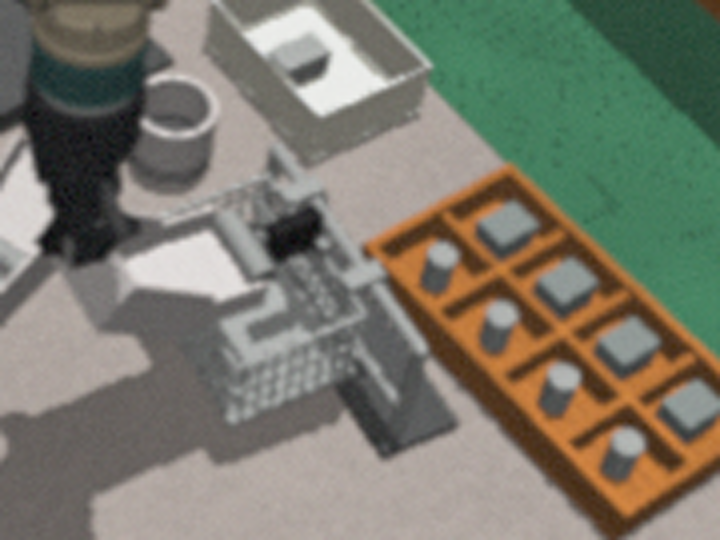

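The pan tilts over the basket as planned, with its pin at (240,240) sitting at the lip, inside the rim.

Run:
```python
from h import *
a=d2r(35)
for t,p,R in pourpath(-.012,a)[2:8]:
    line_to(p,R,vel=.12 if t<50 else .05)
dwell(.5)
for i in (6,4,2,1,0): line_to(*pourpath(-.012,a)[i][1:],vel=.2)
print(get_state()['time'],get_state()['contact_force'])
putback("C",a)
move_joints(W0); im=raw(); print({k:changed(k,im) for k in PAN},get_state()['time'])
snap("wrist","w1")
```

```text
17.1333 [ 0.59455655 -0.32772775 -1.05961215]
0.06 [ 0.5 -0.4 -1.6]
0.048 [ 0.5 -0.6 -0.6]
{'A': np.float64(0.0006122448979591836), 'B': np.float64(0.0010859728506787331), 'C': np.float64(0.10330357142857143)} 23.3333
```

View pics/w1.png

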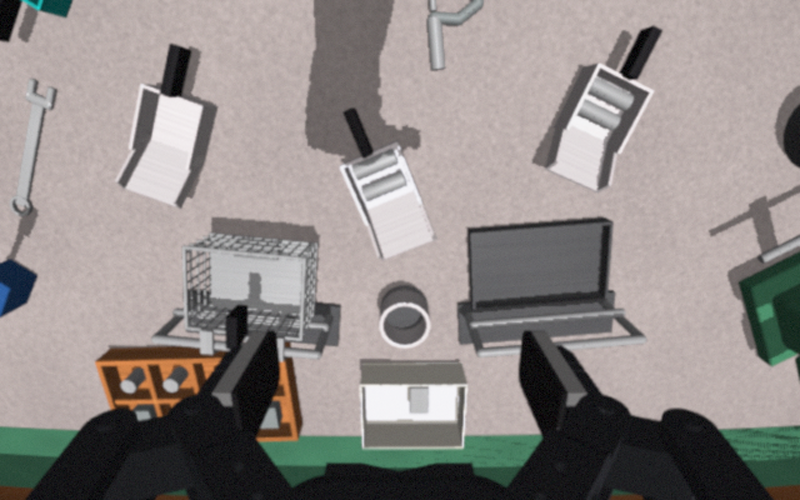

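Pan C is empty and upright, and A and B are unmoved. The pin isn't obvious in the basket, so I'll look closer.

Run:
```python
from h import *
w=cv2.imread("pics/w1.png")[215:365,145:345]
s=cv2.cvtColor(read_camera("scene"),cv2.COLOR_RGB2BGR)[185:270,185:275]
v=cv2.cvtColor(read_camera("side"),cv2.COLOR_RGB2BGR)[205:285,355:475]
a=cv2.resize(w,(400,300),interpolation=2); b=cv2.resize(s,(318,300),interpolation=2); c=cv2.resize(v,(420,280),interpolation=2)
out=np.zeros((590,730,3),np.uint8); out[:300,:400]=a; out[:300,405:723]=b; out[305:585,:420]=c
cv2.imwrite("pics/b1.png",out)
```

```text
(no output)
```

View pics/b1.png

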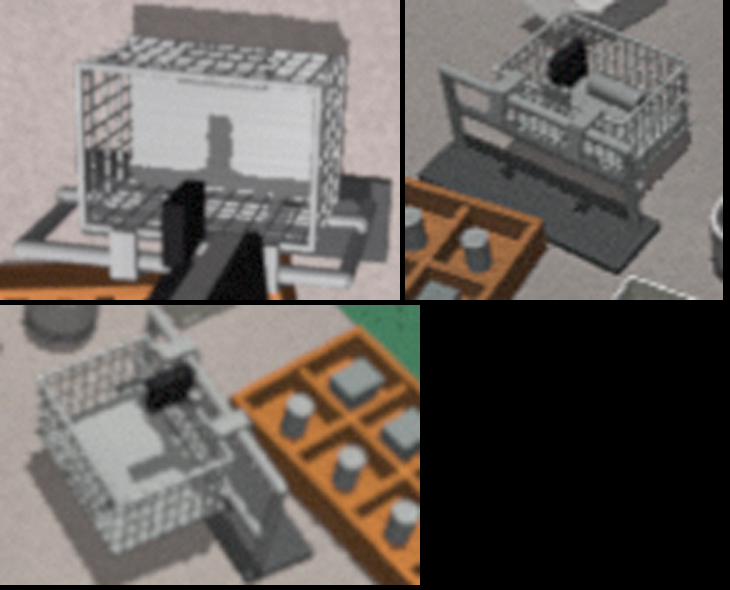

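The scene crop shows the pin lying in the basket along its front wall at (615,92). Next are pan B, then pan A if it is unmoved.

```bash
cat > run.py <<'E'
import sys
from h import *
a=d2r(38)
for k,y in (("B",0.0),("A",.012)):
    grab(k,a)
    w=pourpath(y,a); move_to(*w[0][1:])
    for t,p,R in w[1:]: line_to(p,R,vel=.12 if t<50 else .05)
    dwell(.5)
    for i in (6,4,2,1,0): line_to(*w[i][1:],vel=.2)
    putback(k,a)
    move_joints(W0); im=raw(); ch={j:changed(j,im) for j in PAN}; print(ch,get_state()['time'])
    if k=="B" and ch["A"]>.01: break
E
python3 run.py
python3 - <<'E'
from h import *
snap("wrist","w2")
w=cv2.imread("pics/w2.png"); w=cv2.resize(w,(400,250))
s=cv2.cvtColor(read_camera("scene"),cv2.COLOR_RGB2BGR)[185:270,185:275]
v=cv2.cvtColor(read_camera("side"),cv2.COLOR_RGB2BGR)[140:340,230:480]
out=np.zeros((580,760,3),np.uint8); out[:250,:400]=w; out[:330,405:755]=cv2.resize(s,(350,330),interpolation=2); out[255:575,:400]=cv2.resize(v,(400,320),interpolation=2)
cv2.imwrite("pics/b2.png",out)
E
```

```text
opening 0.15122537609101322 F 97.7564263343811 26.925
0.06 [ 0.5  0.5 -2.1]
0.048 [0.7 0.1 0.8]
{'A': np.float64(0.00836734693877551), 'B': np.float64(0.10036199095022624), 'C': np.float64(0.06767857142857144)} 44.9583
opening 0.15083781141995475 F 97.32224106788635 48.8667
0.06 [-0.7  0.7 -2.4]
0.048 [ 0.8 -0.1  0.1]
{'A': np.float64(0.08224489795918367), 'B': np.float64(0.0967420814479638), 'C': np.float64(0.3967857142857143)} 69.675
```

View pics/b2.png

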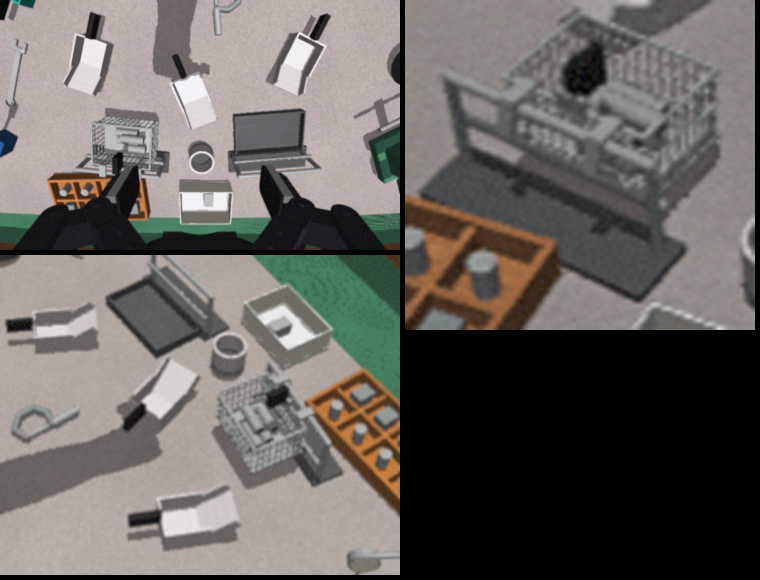

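All three pans stand upright and empty. C was knocked aside but is still upright. The basket holds the pins at (135,140), and none is lying on the bench. Next I grip the tab, lift it and raise its front.

```bash
cat >> h.py <<'E'
LB=np.array([.7023,-.2100,.114]);LY=d2r(-5.4);DB=np.array([.7044,.2101,.114]);DY=d2r(4.4)
SY=.0145                                    # seat y on load bar
G0=np.array([.661,-.195,.142])
GL=rz(LY).T@(G0-LB)-[0,SY,0]                # grasp point relative to seat, hung pose
def bp(S,yaw,dl):                           # TCP pose: seat at S, tool turned dl about basket y (front up +)
    Rb=rz(yaw)@ry(dl); Rt=Rb@FL; return S+Rb@GL-.155*Rt[:,2],Rt
E
python3 - <<'E'
from h import *
print(GL)
S=LB+rz(LY)@[0,SY,0]
for i in (0,.1): print(solve_ik(*bp(S+[0,0,i],LY,d2r(6))) is not None, solve_ik(*bp(DB+[0,0,i],DY,d2r(6))) is not None)
set_gripper(.65)
P,R=bp(S,LY,0); move_to(P+[0,0,.12],R); line_to(P,vel=.08); print(get_state()['contact_force'])
set_gripper(0,120); s=get_state(); print(s['opening'],s['grasp_force'],s['contact_force'],s['wrist_torque'])
line_to(P+[0,0,.006],vel=.03); print(get_state()['contact_force'],get_state()['wrist_torque'])
line_to(*bp(S+[-.001,0,.05],LY,d2r(3)),vel=.05); print(get_state()['contact_force'])
line_to(*bp(S+[-.02,0,.10],LY,d2r(5)),vel=.08)
s=get_state(); print(s['contact_force'],s['wrist_torque'],s['opening'],s['time'])
w=cv2.cvtColor(read_camera("wrist"),cv2.COLOR_RGB2BGR)
s=cv2.cvtColor(read_camera("scene"),cv2.COLOR_RGB2BGR)[150:270,185:305]
v=cv2.cvtColor(read_camera("side"),cv2.COLOR_RGB2BGR)[150:290,330:490]
out=np.zeros((600,790,3),np.uint8); out[:250,:400]=cv2.resize(w,(400,250)); out[:380,405:785]=cv2.resize(s,(380,380),interpolation=2); out[252:597,:394]=cv2.resize(v,(394,345),interpolation=2)
cv2.imwrite("pics/b3.png",out)
E
```

```text
[-0.04252833 -0.00345324  0.028     ]
True True
True True
[ 0.08090947  0.52201367 -0.50962332]
0.14249692187392843 117.27402448654175 [-1.85672746 -2.95821234  2.33043019] [-0.54638349  0.29097674 -0.30584545]
[ 1.97291822 -0.01521313 -8.05374073] [ 0.00568291 -0.36774039 -0.03324537]
[-1.19465779 -0.71368809 -7.65372327]
[-0.45804988 -0.46449208 -8.11869611] [-0.06475128 -0.48616921  0.01926615] 0.14490131051294247 75.825
```

View pics/b3.png

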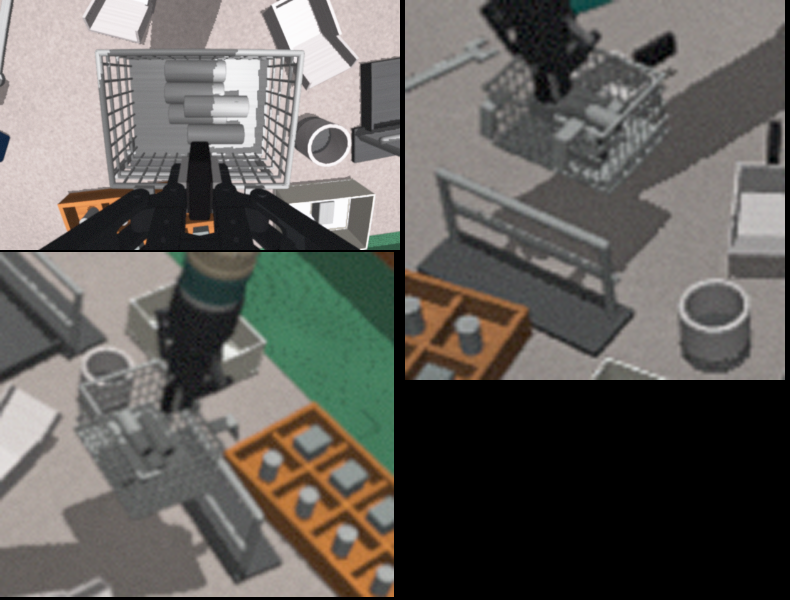

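The basket is in the grip, clear of the bar and roughly level, with the pins inside. In the wrist inset the rim corners are (98,52), (303,52), (293,188) and (107,187). I'll fit its pose.

Run:
```python
from h import *
from scipy.spatial.transform import Rotation as Ro
ci=camera_info("wrist")
uv=np.array([(98,52),(303,52),(293,188),(107,187)])*1.6
M=np.array([[-.055,-.075,.04],[-.055,.075,.04],[.055,.075,.04],[.055,-.075,.04]])
f=lambda p:(np.array([proj(ci,Ro.from_euler('ZYX',p[3:]).as_matrix()@m+p[:3]) for m in M])-uv).ravel()
r=least_squares(f,[.61,-.19,.18,LY,0,0]); Rb=Ro.from_euler('ZYX',r.x[3:]).as_matrix()
print(r.x[:3],np.rad2deg(r.x[3:]),f(r.x).round(1)); seat=r.x[:3]+Rb@[.07,0,.034]
print("seat fit",seat,"cmd",LB+rz(LY)@[0,SY,0]+[-.02,0,.10])
```

```text
[ 0.61234131 -0.19089323  0.17731541] [-5.58772527 -2.97965244  0.48731398] [ 1.  -3.  -1.1 -2.7 -3.5  3.1  3.6  3.2]
seat fit [ 0.68012744 -0.19781561  0.21490691] cmd [ 0.68366457 -0.19556435  0.214     ]
```

Run:
```python
from h import *
S0=LB+rz(LY)@[0,SY,0]
off=lambda x,z:DB+rz(DY)@[x,0,z]
line_to(*bp(S0+[-.05,0,.10],LY,d2r(7)),vel=.06)
line_to(*bp(off(-.05,.10),DY,d2r(9)),vel=.10)
line_to(*bp(off(-.006,.07),DY,d2r(9)),vel=.05)
line_to(*bp(off(-.006,.045),DY,d2r(9)),vel=.04); dwell(.3)
s=get_state(); print(s['contact_force'],s['wrist_torque'],s['opening'],s['time'])
w=cv2.cvtColor(read_camera("wrist"),cv2.COLOR_RGB2BGR)
s=cv2.cvtColor(read_camera("scene"),cv2.COLOR_RGB2BGR)[200:310,295:405]
v=cv2.cvtColor(read_camera("side"),cv2.COLOR_RGB2BGR)[90:220,270:400]
out=np.zeros((600,800,3),np.uint8); out[:250,:400]=cv2.resize(w,(400,250)); out[:395,405:800]=cv2.resize(s,(395,395),interpolation=2); out[252:598,:346]=cv2.resize(v,(346,346),interpolation=2)
cv2.imwrite("pics/b4.png",out)
```

```text
[-0.68291789  0.19532861 -7.3795534 ] [ 0.06736755 -0.64477008  0.03275991] 0.14141625744744102 82.95
```

View pics/b4.png

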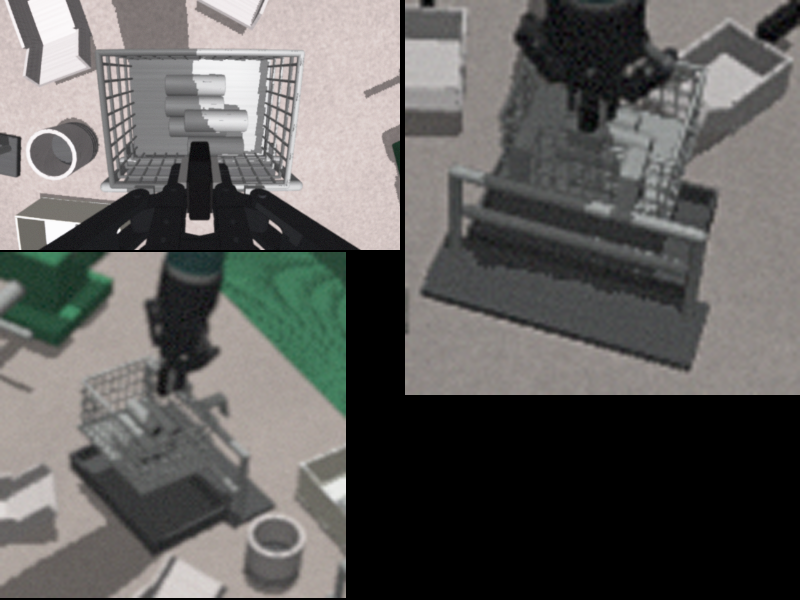

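The basket is above the drain bar, parallel to it and with the pins inside; its grip pose hasn't changed. I lower it while watching the force.

Run:
```python
from h import *
off=lambda x,z:DB+rz(DY)@[x,0,z]
for z in (.036,.030,.026,.022,.018,.014,.010,.007,.004,.002,0,-.002,-.004):
    line_to(*bp(off(-.006,z),DY,d2r(9)),vel=.03); dwell(.1)
    s=get_state(); print(z,s['contact_force'].round(1),s['wrist_torque'].round(2))
    if s['contact_force'][2]>-3.5 or abs(s['contact_force'][0])>6: break
```

```text
0.036 [ 0.6  0.1 -7.6] [ 0.07 -0.59 -0.02]
0.03 [ 0.9 -0.  -7.6] [ 0.06 -0.61  0.03]
0.026 [-0.2  0.1 -8.4] [-0.01 -0.64  0.  ]
0.022 [ 1.4  0.1 -7.5] [ 0.07 -0.75  0.08]
0.018 [ 2.1 -0.4 -7.4] [ 0.11 -1.19  0.08]
0.014 [ 4.8  0.9 -8. ] [ 0.09 -1.77  0.18]
0.01 [ 6.3  0.  -6.6] [ 0.03 -2.    0.28]
```

The bar pushes the tongues towards +x, so I shift +x as the tongue narrows.

Run:
```python
from h import *
off=lambda x,z:DB+rz(DY)@[x,0,z]
x=-.006; z=.010
for i in range(26):
    s=get_state(); F=rz(DY).T@s['contact_force']; print(round(x,4),z,F.round(1),s['wrist_torque'].round(2)[1])
    if F[2]>-3: break
    if F[0]>2.5: x+=.0015
    elif F[0]<-3: x-=.0015
    else: z-=.002
    if z<-.007 or x>.012: break
    line_to(*bp(off(x,z),DY,d2r(9)),vel=.03); dwell(.15)
```

```text
-0.006 0.01 [ 6.3 -0.5 -6.6] -2.0
-0.0045 0.01 [ 4.1  0.1 -5.3] -1.61
-0.003 0.01 [ 0.3  0.1 -7.3] -0.9
-0.003 0.008 [-0.1 -0.7 -6.8] -0.73
-0.003 0.006 [-0.2  1.1 -6.6] -0.71
-0.003 0.004 [ 1.3  1.5 -6.7] -0.75
-0.003 0.002 [ 2.  -0.4 -6.9] -0.9
-0.003 0.0 [ 0.4  0.1 -2.9] -0.87
```

Run:
```python
from h import *
off=lambda x,z:DB+rz(DY)@[x,0,z]
P,R=bp(off(-.002,-.001),DY,d2r(6)); line_to(P,R,vel=.03); dwell(.2)
print(get_state()['contact_force'].round(1),get_state()['wrist_torque'].round(2))
set_gripper(.25); dwell(.2); set_gripper(.6); dwell(.3); print(get_state()['contact_force'].round(1))
line_to(P-.13*R[:,2],vel=.1); move_joints(W0); dwell(.5); print(get_state()['time'])
w=cv2.cvtColor(read_camera("wrist"),cv2.COLOR_RGB2BGR)
s=cv2.cvtColor(read_camera("scene"),cv2.COLOR_RGB2BGR)[215:310,295:390]
v=cv2.cvtColor(read_camera("side"),cv2.COLOR_RGB2BGR)[130:340,230:480]
out=np.zeros((598,800,3),np.uint8); out[:255,:408]=cv2.resize(w,(408,255)); out[:390,410:800]=cv2.resize(s,(390,390),interpolation=2); out[258:594,:400]=cv2.resize(v,(400,336),interpolation=2)
out[394:594,410:690]=cv2.resize(w[150:290,360:556],(280,200),interpolation=2)
cv2.imwrite("pics/b5.png",out)
```

```text
[-4.8 -1.1  6.2] [-0.15  0.33  0.06]
[-0.3 -0.9  0.8]
93.825
```

View pics/b5.png

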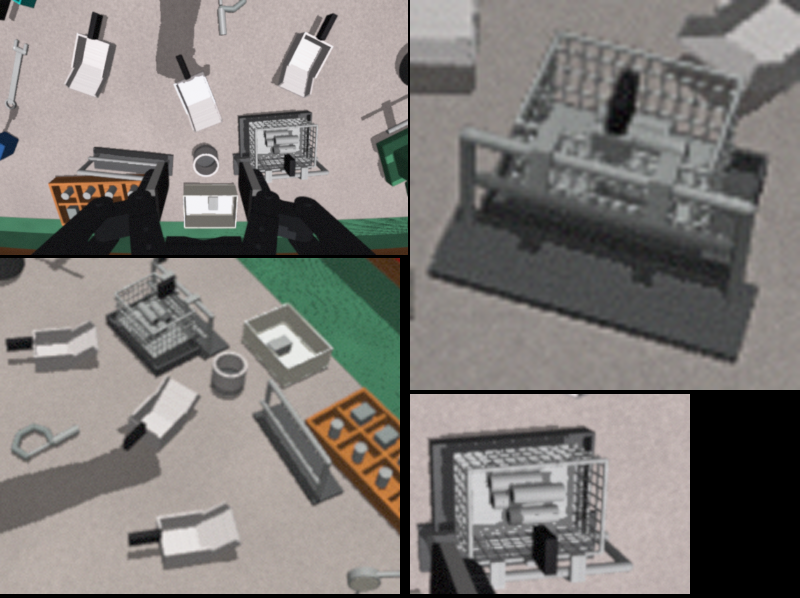

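Both straps lie over the drain bar, with their tongues behind it at (535,170) and (660,185) in the scene inset. The pins are in the basket, and the three pans stand upright.

```bash
python3 -c "
from plant import *
print(job_done())"
```

```text
the job is handed in; nothing more can be done
None
```

I handed the job in at about 94 s on the robot's clock: the basket hangs by both hooks on the drain bracket with the pins in it, and all three pans are empty and upright; the hand-in call returned no verdict.

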